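Clear the test kiln's lid, open its port and fit the thermocouple

TASK

Get the test kiln ready for firing: first lift the jar and the tumbler off its lid and stand them upright anywhere on the work table. Then swing the port cover on the lid fully aside, take the thermocouple out of its stand and lower it into the open port until its flange sits flat on the lid. Keep the jar, the tumbler and the thermocouple upright all the time, and leave the rubber slip bulb, the water bowl and the wooden rib where they are.

Things in the scene. Friction and masses are not known exactly. Their poses are not given: they have to be found in the camera images.
- test_kiln: test kiln, fixed: steel box 200 x 200 mm, flat brick lid top 130 mm over the table. Origin under its middle; z up, x to the back; front panel and handle reach x = -130 mm. Table by its +y side, x 0.40 to 0.57 m, up to y = 0.13 m: bare but for things of this list; beyond y = 0.15 m, nearer than x = 0.51 m, stand tool pots up to 180 mm high
- port (a point): middle of the mouth of the thermocouple port, a 16 mm vertical hole through the lid, at the lid's top face (z up); at (26, 68) mm in the kiln's frame. While the port cover is shut it lies over it. Below the lid the kiln is hollow
- port_cover (a joint): angle of the port cover, a dark steel strip 40 mm wide and 120 mm long (6 mm thick, top 8 mm over the lid) that swings level on a pivot bolt (bolt head 15 mm over the lid). 0 = shut (strip points to the kiln's -x, over the port); it grows as the strip swings counter-clockwise seen from above, and stops at 1.7 rad, pointing to the kiln's -y. It turns stiffly and stays where it is left
- cover_pivot (a point): axis of the cover's pivot bolt (vertical), at (68, 68) mm in the kiln's frame, 138 mm above the table
- cover_knob (a point): middle of the grip of the cover's upright wooden knob: round, 26 mm across from 26 to 48 mm over the lid, top 52 mm over the lid, on its free end 80 mm from the pivot; the port lies below the strip 42 mm from the pivot. This point is 37 mm over the lid
- thermocouple: thermocouple that stands upright in the prop stand: white sheath 12 mm thick and 85 mm long with a pointed tip, below a round steel flange (38 mm across, 5 mm thick), with a white terminal block on top to hold it by: 30 mm along its x, 42 mm along its y, from 14 to 60 mm above the origin. Origin: middle of the flange's underside, on the sheath's axis; z up
- thermocouple_tip (a point): lower end of the sheath, 85 mm below the thermocouple's origin
- prop_stand: stand, fixed: kiln-shelf slab 75 x 75 x 12 mm with an upright square buff clay tube 42 x 42 mm, bore 22 x 22 mm, its top 127 mm above the table; the thermocouple's flange rests on it. Origin under its middle. (Behind the table is a potter's wheel: a disc 542 mm across, top 130 mm over the table, centred at x = 0.865, y = 0.14 m.)
- wide_jar: glass jar with white screw lid and red-brown powder, round, 66 mm across, 72 mm high; origin at the middle of its underside, z up
- tumbler: grey-green glazed tumbler, open and empty, 65 mm across at the rim and 54 mm at the foot, 77 mm high, wall about 5 mm; origin at the middle of its underside, z up
- water_bowl: small grey glazed bowl, 105 mm across, 44 mm high, on the table; not to be moved. Origin at the middle of its underside
- slip_bulb: rubber slip bulb standing on the table, round belly 59 mm across, with a thin upright nozzle, 100 mm high in all; not to be moved. Origin at the middle of its underside
- wood_rib: flat wooden rib 60 mm (x) by 110 mm (y), 8 mm thick, on the table; not to be moved. Origin under its middle

How it is judged:
By the outcome, as a careful person would: the job done as asked, in the order asked, and still so for the second after the job is handed in, with the robot touching nothing.
It also fails if it takes over 72 s, if anything falls off the work surface, if the arm or the gripper's body presses on something with over 40 N, if the wrist force passes 120 N, or if a joint passes its speed limit or range.

ROBOT

A 6-joint arm with a two-finger parallel gripper is mounted at the origin on the work surface; the furniture and walls round the work are solid. World frame = base frame: x ahead of the robot, y to its left, z up, the work surface at z = 0. Lengths are in mm, angles in rad, forces in N, time in s.
With the tool pointing down it reaches from about 400 to 925 mm from the base axis. Payload 12.5 kg.
Tool frame: the origin (TCP) lies at the very end of the fingers, on their centre line; the grasp point (between the pads) lies behind it (env.grip_depth is the z of the grasp point in the tool frame, in mm); z points along the fingers, y is the line along which they close (so a half turn about z gives the same grasp; the last joint's range is limited). The gripper opens to 95 mm and grips with 3 to 60 N. Pads are 20 mm wide; open, the fingers measure 119 mm over their backs; the gripper's body (75 mm by 180 mm) begins 59 mm behind the grasp point.
Start: joints at [1.196, 0.491, 1.559, -0, 1.092, -0.106], TCP at [165.966, 602.579, 214.661] pointing down, gripper open.
Joint ranges: [-3.1, 3.1], [-0.84, 2.19], [0.05, 2.79], [-1.13, 4.28], [0.06, 2.93], [-2.69, 2.69]. Speed limits (rad/s): [2.22, 2.22, 2.79, 3.14, 3.14, 3.14].

INTERFACE

Orientations are given as [roll, pitch, yaw] about the fixed x, y, z axes, in that order (R = Rz(yaw) Ry(pitch) Rx(roll)).
In Python, from cell import env, optics gives the robot as it stands.
- The arm moves only by the tool step_arm, never from a script. Its argument "moves" is a list of rows, each an object of numbers: "tx", "ty", "tz": the shift along the tool's x, y, z in mm; "roll": the turn about the tool's z in rad. In form: [{"tx": .., "ty": .., "tz": .., "roll": ..}, ...]. A call has 1 to 12 rows; each row is the pose to reach, as a shift and turn from the pose commanded when the call began, along the tool's axes at that moment; what a row does not reach only later rows make up. A row lasts 1/12 s, in which the tool goes at most 41.7 mm and 7.16 degrees, less where a joint would pass 70% of its speed; a pose out of reach is approached as far as the arm can. A call with a gripper value outside its range is refused whole. "grip" is the finger opening in mm, from 0 to 95.1, set as the call begins (left out, the last holds). The fingers move at their own pace and stop on an object; the grip force is fixed at half the most. Time passes only in rows, so rows that repeat a pose let the fingers close. It gives the time, the measured TCP pose, the force, the opening and the grip force at its end, in the units of the state.
- env.state(): the state, without advancing time (a new reading comes with each control period).
- optics.read_camera(name): name is "scene" or "top" or "wrist"; returns a dict with "pixels" (400x640x3 uint8, blue, green, red), "mtx" (3x3 intrinsics, pixels), "view" (4x4, takes a point from world to camera coordinates). Camera axes: x right, y down, z forward; pixel columns grow to the right and rows downward; lengths in mm; the calibration is good to about 2 mm. A picture is of the moment at which its call begins. There is no depth.
- env.job_done(): hands the job in; it is judged then, once.
The state is a dict: "t": time; "joints": joint angles; "qvel": joint speeds; "tau": joint torques, N m; "eef_pos": TCP position; "tcp_rot": TCP orientation; "ft_force": force on the tool from outside, world axes, zero at the start; "moment": the same for the moment, N m; "opening": opening from 0.0 (shut) to 1.0 (fully open); "grip_force": force on a finger pad.
Only numpy, scipy, OpenCV 4.12 (cv2) and the standard library are available. Lean on these libraries where they do the work, as an engineer would, in place of code of your own. Each camera call takes 0.05 s, during which the arm holds its last target. There are 200 camera calls.

## Working session

There is one attempt and no reset: what is moved stays moved. The work goes in short steps, Python scripts to look and compute and a tool call to move; the robot and the scene stay as the last step left them, time stands still between calls to the robot, and variables do not carry over. Pictures are saved under pics/ and viewed, at most 10 in all, crops included, and the job is handed in when it is done.

Besides the shell and the picture viewer there is one more tool, called after "Request:" as name([rows], argument=value, ...), one row to a line, values as JSON. step_arm: Moves the arm, as the interface text tells. Its arguments: {"type":"object","properties":{"moves":{"type":"array"},"grip":{"type":"number"}},"required":["moves"]}

```bash
mkdir -p pics; ls
python3 - <<'E'
from cell import env, optics
import cv2
print(env.state(), env.grip_depth)
for n in ("scene","top"):
    d=optics.read_camera(n); cv2.imwrite(f"pics/{n}0.png",d["pixels"]); print(n,d["mtx"].tolist(),d["view"].round(4).tolist())
E
```

```text
pics
{'t': 0.0, 'joints': array([ 1.19644159e+00,  4.91530894e-01,  1.55944853e+00, -5.58744606e-05,
        1.09171744e+00, -1.05593428e-01]), 'qvel': array([ 9.50971921e-04, -4.05334403e-05, -1.63329608e-03, -6.84954555e-04,
       -1.45656996e-04,  1.71723280e-03]), 'tau': array([ 9.86515734e-04, -6.12662172e+01, -2.58172148e+01,  6.91771950e-02,
        4.83600434e-02, -9.50263347e-05]), 'eef_pos': array([165.85607572, 602.33217824, 214.07988116]), 'tcp_rot': array([-3.14048937e+00, -6.71010136e-05,  2.87285709e+00]), 'ft_force': array([ 0.04446866, -0.43072021, -0.44455402]), 'moment': array([-0.00726649, -0.02044987,  0.00528435]), 'grip_force': 0.0, 'opening': 1.002907257270489} -18.8
scene [[435.3076230733498, 0.0, 315.0375201965686], [0.0, 435.3076230733498, 193.20627077432195], [0.0, 0.0, 1.0]] [[-0.0656, -0.9977, 0.0161, 70.8752], [-0.4256, 0.0133, -0.9048, 293.785], [0.9025, -0.0662, -0.4255, 1176.0718], [0.0, 0.0, 0.0, 1.0]]
top [[362.46794192261945, 0.0, 318.15756719600137], [0.0, 362.46794192261945, 198.17890708092642], [0.0, 0.0, 1.0]] [[0.0235, -0.9997, 0.0104, 18.6535], [-0.991, -0.0247, -0.1314, 434.6038], [0.1316, -0.0072, -0.9913, 1018.9887], [0.0, 0.0, 0.0, 1.0]]
```

View pics/scene0.png

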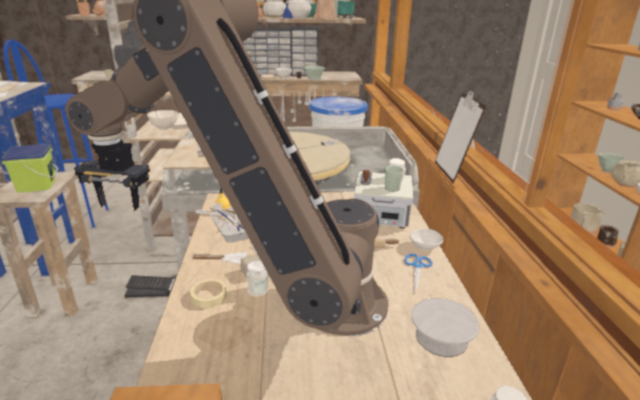

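View pics/top0.png

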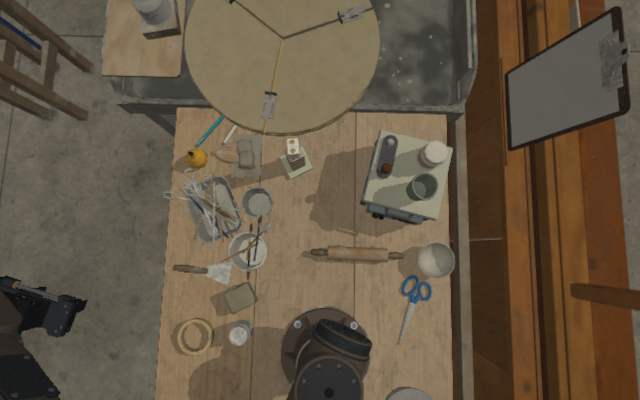

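The top view shows the kiln around (408,175), the cover strip with its knob near (386,168), the jar (433,154), the tumbler (424,188), and the thermocouple in its stand (294,152). The slip bulb is at (197,158). I'll enlarge the crop.

```bash
cat > h.py <<'E'
import numpy as np, cv2
from cell import env, optics
def unproj(d,u,v,z):
    R=d["view"][:3,:3]; t=d["view"][:3,3]; c=-R.T@t
    r=R.T@np.linalg.solve(d["mtx"],[u,v,1.]); return c+r*(z-c[2])/r[2]
def proj(d,p):
    q=d["view"][:3,:3]@np.asarray(p,float)+d["view"][:3,3]; q=d["mtx"]@q; return q[:2]/q[2]
def crop(d,x0,y0,x1,y1,s,name):
    im=cv2.resize(d["pixels"][y0:y1,x0:x1],None,fx=s,fy=s,interpolation=cv2.INTER_CUBIC); cv2.imwrite("pics/"+name,im)
E
python3 - <<'E'
from h import *
d=optics.read_camera("top"); crop(d,265,115,465,240,4,"top1.png")
E
```

```text
(no output)
```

View pics/top1.png

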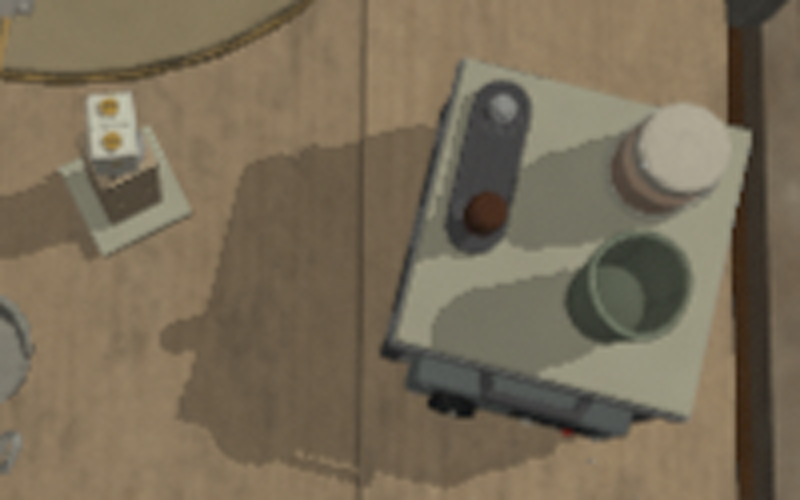

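The crop shows the lid corners at (463,58), (750,130), (690,418) and (395,348). The pivot bolt is at (502,107), the knob top (486,212), the jar lid (684,148) and the tumbler rim (640,285). The thermocouple block top is at (112,118).

Run:
```python
from h import *
d=optics.read_camera("top")
def m(n,cx,cy,z):
    p=unproj(d,265+(cx+.5)/4-.5,115+(cy+.5)/4-.5,z); print(n,p.round(1)); return p
c=[m("lid",*q,130) for q in [(463,58),(750,130),(690,418),(395,348)]]
c=np.array(c); mid=c.mean(0); print("mid",mid, [np.linalg.norm(c[i]-c[i-1]).round(1) for i in range(4)])
v=c[0]-c[3]+c[1]-c[2]; yaw=np.arctan2(v[1],v[0]); w=c[0]-c[1]+c[3]-c[2]; print("yaw",yaw,np.arctan2(-w[0],w[1]))
yaw=(yaw+np.arctan2(-w[0],w[1]))/2
R=np.array([[np.cos(yaw),-np.sin(yaw)],[np.sin(yaw),np.cos(yaw)]])
for n,p in dict(port=(26,68),pivot=(68,68),knob=(-12,68)).items(): print(n,(mid[:2]+R@p).round(1))
m("pivot",502,107,145);m("knob",486,212,182);m("jar",684,148,202);m("tumbler",640,285,207)
m("tc",112,119,187)
for q in [(88,95),(131,92),(138,157),(92,162)]: m("tcblock",*q,187)
s=np.array([m("slab",*q,12) for q in [(152,125),(60,172),(105,255),(190,212)]]); print(s.mean(0))
v=s[0]-s[3]+s[1]-s[2];print("slab yaw",np.arctan2(v[1],v[0]))
for u,v,z in [(197,158,60),(257,202,44),(436,262,44),(240,297,8),(245,150,8)]: print(u,v,unproj(d,u,v,z).round())
for n,x,y in [("x.40y.13",400,130),("",570,130),("",570,0),("",400,0)]: print(x,y,proj(d,(x,y,0)).round())
```

```text
lid [ 611.4 -132.4  130. ]
lid [ 566.8 -324.2  130. ]
lid [ 373.4 -280.2  130. ]
lid [414.4 -88.2 130. ]
mid [ 491.50722425 -206.25990228  130.        ] [np.float64(201.8), np.float64(196.9), np.float64(198.4), np.float64(196.4)]
yaw -0.22211759655934357 -0.21937106407097914
port [ 531.8 -145.6]
pivot [ 572.7 -154.8]
knob [ 494.7 -137.3]
pivot [ 573.7 -155.4  145. ]
knob [ 494.8 -137.5  182. ]
jar [ 533.6 -255.5  202. ]
tumbler [ 446.7 -225.5  207. ]
tc [546.9  97.2 187. ]
tcblock [561.9 112.7 187. ]
tcblock [564.6  85.9 187. ]
tcblock [523.   80.3 187. ]
tcblock [519.  108.8 187. ]
slab [592.9  79.2  12. ]
slab [555.1 146.6  12. ]
slab [493.2 111.   12. ]
slab [527.3  49.1  12. ]
[542.1247384   96.49441857  12.        ]
slab yaw 0.4755851796986103
197 158 [536. 375.  60.]
257 202 [417. 203.  44.]
436 262 [ 261. -304.   44.]
240 297 [148. 244.   8.]
245 150 [577. 251.   8.]
400 130 [284. 210.]
570 130 [286. 154.]
570 0 [329. 155.]
400 0 [328. 211.]
```

Lid size and the pivot and knob positions agree with the given dimensions (kiln yaw about -0.22). Next I'll write a helper that turns goals into tool-frame shifts.

```bash
cat > go.py <<'E'
# usage: go.py x y z yaw ... -> tool shifts from the present pose
import sys; from h import *
s=env.state(); p=s["eef_pos"]; y=s["tcp_rot"][2]
print("t",round(s["t"],2),"pos",p.round(1),"rot",s["tcp_rot"].round(3),"q6",s["joints"][5].round(2),"f",s["ft_force"].round(1),"open",round(s["opening"]*95.1,1),"grip",round(s["grip_force"],1))
a=np.array(sys.argv[1:],float).reshape(-1,4)
for x in a:
    d=x[:3]-p; c,n=np.cos(y),np.sin(y)
    r=(y-x[3]+np.pi)%(2*np.pi)-np.pi
    print("tx %.1f ty %.1f tz %.1f roll %.3f"%(d[0]*c+d[1]*n, d[0]*n-d[1]*c, -d[2], r))
E
python3 go.py 470 200 330 2.81  447 -225 330 2.81
```

```text
t 0.2 pos [165.9 602.4 214.3] rot [-3.141 -0.     2.873] q6 -0.11 f [ 0.7  0.4 -0.3] open 95.2 grip 0.0
tx -400.0 ty -307.2 tz -115.7 roll 0.063
tx -490.7 ty -723.1 tz -115.7 roll 0.063
```

Request:
step_arm([
  {"tz": -80},
  {"tz": -80},
  {"tx": -400,"ty": -307,"tz": -116,"roll": 0.063},
  {"tx": -400,"ty": -307,"tz": -116,"roll": 0.063},
  {"tx": -400,"ty": -307,"tz": -116,"roll": 0.063},
  {"tx": -400,"ty": -307,"tz": -116,"roll": 0.063},
  {"tx": -400,"ty": -307,"tz": -116,"roll": 0.063},
  {"tx": -400,"ty": -307,"tz": -116,"roll": 0.063},
  {"tx": -400,"ty": -307,"tz": -116,"roll": 0.063},
  {"tx": -400,"ty": -307,"tz": -116,"roll": 0.063},
  {"tx": -400,"ty": -307,"tz": -116,"roll": 0.063},
  {"tx": -400,"ty": -307,"tz": -116,"roll": 0.063},
])

```text
validation failed for argument at $.mo...
```

```bash
python3 go.py 470 200 330 2.81  447 -225 330 2.81
```

```text
t 0.2 pos [165.9 602.4 214.3] rot [-3.141 -0.     2.873] q6 -0.11 f [ 0.7  0.4 -0.3] open 95.2 grip 0.0
tx -400.0 ty -307.2 tz -115.7 roll 0.063
tx -490.7 ty -723.1 tz -115.7 roll 0.063
```

Request:
step_arm([
  {"tx": 0,"ty": 0,"tz": -40,"roll": 0},
  {"tx": 0,"ty": 0,"tz": -80,"roll": 0},
  {"tx": -400,"ty": -307,"tz": -116,"roll": 0.063},
  {"tx": -400,"ty": -307,"tz": -116,"roll": 0.063},
  {"tx": -400,"ty": -307,"tz": -116,"roll": 0.063},
  {"tx": -400,"ty": -307,"tz": -116,"roll": 0.063},
  {"tx": -400,"ty": -307,"tz": -116,"roll": 0.063},
  {"tx": -400,"ty": -307,"tz": -116,"roll": 0.063},
  {"tx": -400,"ty": -307,"tz": -116,"roll": 0.063},
  {"tx": -400,"ty": -307,"tz": -116,"roll": 0.063},
  {"tx": -400,"ty": -307,"tz": -116,"roll": 0.063},
  {"tx": -400,"ty": -307,"tz": -116,"roll": 0.063},
])

```text
t: 1.2
eef_pos: [417.3, 269.2, 324.6]
tcp_rot: [3.141, 0.0, 2.81]
ft_force: [-0.0, 0.2, -0.5]
opening: 1.002
grip_force: 0.0
```

```bash
python3 go.py 470 200 330 2.81  447 -225 330 2.81
```

```text
t 1.2 pos [417.3 269.2 324.6] rot [3.141 0.    2.81 ] q6 -0.8 f [-0.   0.2 -0.5] open 95.3 grip 0.0
tx -72.3 ty -48.3 tz -5.4 roll -0.000
tx -189.0 ty -457.6 tz -5.4 roll -0.000
```

Request:
step_arm([
  {"tx": -72,"ty": -48,"tz": 0,"roll": 0},
  {"tx": -72,"ty": -48,"tz": 0,"roll": 0},
  {"tx": -189,"ty": -457,"tz": 0,"roll": 0},
  {"tx": -189,"ty": -457,"tz": 0,"roll": 0},
  {"tx": -189,"ty": -457,"tz": 0,"roll": 0},
  {"tx": -189,"ty": -457,"tz": 0,"roll": 0},
  {"tx": -189,"ty": -457,"tz": 0,"roll": 0},
  {"tx": -189,"ty": -457,"tz": 0,"roll": 0},
  {"tx": -189,"ty": -457,"tz": 0,"roll": 0},
  {"tx": -189,"ty": -457,"tz": 0,"roll": 0},
  {"tx": -189,"ty": -457,"tz": 0,"roll": 0},
  {"tx": -189,"ty": -457,"tz": 0,"roll": 0},
])

```text
t: 2.2
eef_pos: [446.3, -213.5, 324.4]
tcp_rot: [3.141, 0.0, 2.81]
ft_force: [0.7, 0.6, -0.3]
opening: 1.0
grip_force: 0.0
```

Request:
step_arm([
  {"tx": -20,"ty": -40,"tz": 0,"roll": 0},
  {"tx": -20,"ty": -40,"tz": 0,"roll": 0},
])

```text
t: 2.37
eef_pos: [452.9, -261.3, 323.6]
tcp_rot: [-3.141, 0.0, 2.806]
ft_force: [-0.7, 0.6, -0.7]
opening: 0.999
grip_force: 0.0
```

```bash
python3 go.py  447 -225 330 2.81
python3 - <<'E'
from h import *
d=optics.read_camera("wrist"); cv2.imwrite("pics/w1.png",d["pixels"])
print(proj(d,(446.7,-225.5,207)),proj(d,(533.6,-255.5,202)))
E
```

```text
t 2.37 pos [ 452.9 -261.3  323.6] rot [-3.141  0.     2.806] q6 -1.88 f [-0.7  0.6 -0.7] open 95.0 grip 0.0
tx 17.5 ty 32.3 tz -6.4 roll -0.004
[354.62209586 181.27659765] [351.70661051 264.23144819]
```

View pics/w1.png

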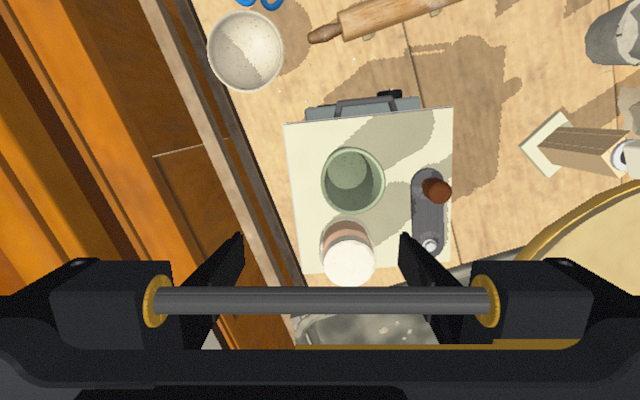

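Wrist view: the tumbler rim centre is at (353,181) and the jar lid at (348,263). Both match the projected estimates to about 2–3 px.

Request:
step_arm([
  {"tx": 17.5,"ty": 32.5,"tz": 80,"roll": -0.004},
  {"tx": 17.5,"ty": 32.5,"tz": 80,"roll": -0.004},
  {"tx": 17.5,"ty": 32.5,"tz": 80,"roll": -0.004},
  {"tx": 17.5,"ty": 32.5,"tz": 80,"roll": -0.004},
  {"tx": 17.5,"ty": 32.5,"tz": 80,"roll": -0.004},
])

```text
t: 2.83
eef_pos: [447.8, -219.4, 245.7]
tcp_rot: [-3.141, 0.002, 2.815]
ft_force: [0.4, -0.4, 0.6]
opening: 0.999
grip_force: 0.0
```

```bash
python3 go.py  447 -225.5 159 2.81
```

```text
t 2.83 pos [ 447.8 -219.4  245.7] rot [-3.141e+00  2.000e-03  2.815e+00] q6 -1.83 f [ 0.4 -0.4  0.6] open 95.0 grip 0.0
tx -1.2 ty -6.0 tz 86.7 roll 0.005
```

Request:
step_arm([
  {"tx": -1,"ty": -6,"tz": 0,"roll": 0.005},
  {"tx": -1,"ty": -6,"tz": 15,"roll": 0.005},
  {"tx": -1,"ty": -6,"tz": 35,"roll": 0.005},
  {"tx": -1,"ty": -6,"tz": 50,"roll": 0.005},
  {"tx": -1,"ty": -6,"tz": 65,"roll": 0.005},
  {"tx": -1,"ty": -6,"tz": 80,"roll": 0.005},
  {"tx": -1,"ty": -6,"tz": 87,"roll": 0.005},
  {"tx": -1,"ty": -6,"tz": 87,"roll": 0.005},
  {"tx": -1,"ty": -6,"tz": 87,"roll": 0.005},
  {"tx": -1,"ty": -6,"tz": 87,"roll": 0.005},
])

```text
t: 3.67
eef_pos: [446.5, -225.9, 158.4]
tcp_rot: [-3.141, 0.002, 2.809]
ft_force: [0.0, 0.5, -0.0]
opening: 1.003
grip_force: 0.0
```

```bash
python3 go.py  447 -225.5 159 2.81
```

```text
t 3.67 pos [ 446.5 -225.9  158.4] rot [-3.141e+00  2.000e-03  2.809e+00] q6 -1.84 f [ 0.   0.5 -0. ] open 95.4 grip 0.0
tx -0.4 ty 0.5 tz -0.6 roll -0.001
```

Request:
step_arm([
  {"tx": 0,"ty": 0,"tz": 0,"roll": 0},
  {"tx": 0,"ty": 0,"tz": 0,"roll": 0},
  {"tx": 0,"ty": 0,"tz": 0,"roll": 0},
  {"tx": 0,"ty": 0,"tz": 0,"roll": 0},
  {"tx": 0,"ty": 0,"tz": 0,"roll": 0},
  {"tx": 0,"ty": 0,"tz": 0,"roll": 0},
  {"tx": 0,"ty": 0,"tz": 0,"roll": 0},
  {"tx": 0,"ty": 0,"tz": 0,"roll": 0},
], grip=30)

```text
t: 4.33
eef_pos: [446.0, -225.4, 157.4]
tcp_rot: [-3.142, 0.0, 2.809]
ft_force: [-0.7, -0.6, 1.8]
opening: 0.657
grip_force: 30.0
```

Request:
step_arm([
  {"tx": 0,"ty": 0,"tz": -10,"roll": 0},
  {"tx": 0,"ty": 0,"tz": -30,"roll": 0},
  {"tx": 0,"ty": 0,"tz": -55,"roll": 0},
  {"tx": 0,"ty": 0,"tz": -80,"roll": 0},
  {"tx": 0,"ty": 0,"tz": -90,"roll": 0},
  {"tx": 0,"ty": 0,"tz": -90,"roll": 0},
])

```text
t: 4.83
eef_pos: [446.5, -225.6, 249.0]
tcp_rot: [-3.141, 0.003, 2.809]
ft_force: [0.1, 0.0, -1.5]
opening: 0.661
grip_force: 30.0
```

```bash
python3 go.py  430 -5 247 1.571
```

```text
t 4.83 pos [ 446.5 -225.6  249. ] rot [-3.141e+00  3.000e-03  2.809e+00] q6 -1.84 f [ 0.1  0.  -1.5] open 62.9 grip 30.0
tx 87.6 ty 203.1 tz 2.0 roll 1.238
```

Request:
step_arm([
  {"tx": 8,"ty": 19,"tz": 0,"roll": 0.12},
  {"tx": 17,"ty": 39,"tz": 0,"roll": 0.24},
  {"tx": 26,"ty": 60,"tz": 0,"roll": 0.36},
  {"tx": 35,"ty": 81,"tz": 0,"roll": 0.48},
  {"tx": 44,"ty": 102,"tz": 0,"roll": 0.6},
  {"tx": 53,"ty": 123,"tz": 0,"roll": 0.72},
  {"tx": 62,"ty": 144,"tz": 0,"roll": 0.84},
  {"tx": 71,"ty": 164,"tz": 0,"roll": 0.96},
  {"tx": 79,"ty": 184,"tz": 0,"roll": 1.08},
  {"tx": 85,"ty": 197,"tz": 0,"roll": 1.17},
  {"tx": 87.6,"ty": 203,"tz": 0,"roll": 1.238},
  {"tx": 87.6,"ty": 203,"tz": 0,"roll": 1.238},
])

```text
t: 5.83
eef_pos: [428.7, -3.6, 245.9]
tcp_rot: [-3.14, -0.001, 1.569]
ft_force: [0.6, -0.3, -0.9]
opening: 0.659
grip_force: 30.0
```

```bash
python3 go.py  430 -5 28.5 1.571
```

```text
t 5.83 pos [428.7  -3.6 245.9] rot [-3.140e+00 -1.000e-03  1.569e+00] q6 -0.16 f [ 0.6 -0.3 -0.9] open 62.7 grip 30.0
tx -1.4 ty 1.3 tz 217.4 roll -0.002
```

Request:
step_arm([
  {"tx": 0,"ty": 0,"tz": 20,"roll": 0},
  {"tx": 0,"ty": 0,"tz": 50,"roll": 0},
  {"tx": 0,"ty": 0,"tz": 80,"roll": 0},
  {"tx": 0,"ty": 0,"tz": 110,"roll": 0},
  {"tx": 0,"ty": 0,"tz": 140,"roll": 0},
  {"tx": 0,"ty": 0,"tz": 165,"roll": 0},
  {"tx": 0,"ty": 0,"tz": 185,"roll": 0},
  {"tx": 0,"ty": 0,"tz": 200,"roll": 0},
  {"tx": 0,"ty": 0,"tz": 210,"roll": 0},
  {"tx": 0,"ty": 0,"tz": 210,"roll": 0},
  {"tx": 0,"ty": 0,"tz": 210,"roll": 0},
])

```text
t: 6.75
eef_pos: [428.9, -5.1, 36.5]
tcp_rot: [-3.139, -0.0, 1.572]
ft_force: [0.1, 0.1, -1.2]
opening: 0.66
grip_force: 30.0
```

```bash
python3 go.py  430 -5 28 1.571
```

```text
t 6.75 pos [428.9  -5.1  36.5] rot [-3.139 -0.     1.572] q6 -0.17 f [ 0.1  0.1 -1.2] open 62.7 grip 30.0
tx 0.1 ty 1.1 tz 8.5 roll 0.001
```

Request:
step_arm([
  {"tx": 0,"ty": 0,"tz": 3,"roll": 0},
  {"tx": 0,"ty": 0,"tz": 6,"roll": 0},
  {"tx": 0,"ty": 0,"tz": 8.5,"roll": 0},
  {"tx": 0,"ty": 0,"tz": 9,"roll": 0},
  {"tx": 0,"ty": 0,"tz": 9,"roll": 0},
])

```text
t: 7.17
eef_pos: [429.5, -4.8, 28.3]
tcp_rot: [3.141, -0.0, 1.571]
ft_force: [-0.3, -0.2, -1.6]
opening: 0.658
grip_force: 30.0
```

Request:
step_arm([
  {"tx": 0,"ty": 0,"tz": 0.5,"roll": 0},
  {"tx": 0,"ty": 0,"tz": 1,"roll": 0},
  {"tx": 0,"ty": 0,"tz": 1,"roll": 0},
])

```text
t: 7.42
eef_pos: [429.5, -4.8, 27.4]
tcp_rot: [3.141, -0.0, 1.571]
ft_force: [0.2, -0.0, -0.1]
opening: 0.662
grip_force: 30.0
```

Request:
step_arm([
  {"tx": 0,"ty": 0,"tz": 0,"roll": 0},
  {"tx": 0,"ty": 0,"tz": 0,"roll": 0},
  {"tx": 0,"ty": 0,"tz": 0,"roll": 0},
  {"tx": 0,"ty": 0,"tz": 0,"roll": 0},
  {"tx": 0,"ty": 0,"tz": 0,"roll": 0},
  {"tx": 0,"ty": 0,"tz": 0,"roll": 0},
  {"tx": 0,"ty": 0,"tz": -30,"roll": 0},
  {"tx": 0,"ty": 0,"tz": -70,"roll": 0},
  {"tx": 0,"ty": 0,"tz": -110,"roll": 0},
  {"tx": 0,"ty": 0,"tz": -150,"roll": 0},
  {"tx": 0,"ty": 0,"tz": -190,"roll": 0},
  {"tx": 0,"ty": 0,"tz": -220,"roll": 0},
], grip=90)

```text
t: 8.42
eef_pos: [429.4, -4.8, 250.6]
tcp_rot: [3.139, 0.0, 1.571]
ft_force: [1.2, 0.2, -0.1]
opening: 0.95
grip_force: 0.0
```

```bash
python3 go.py  534 -255.5 235 1.571
```

```text
t 8.42 pos [429.4  -4.8 250.6] rot [3.139 0.    1.571] q6 -0.17 f [ 1.2  0.2 -0.1] open 90.4 grip 0.0
tx -250.7 ty 104.6 tz 15.6 roll -0.000
```

Request:
step_arm([
  {"tx": -30,"ty": 12.5,"tz": 0,"roll": 0},
  {"tx": -65,"ty": 27,"tz": 0,"roll": 0},
  {"tx": -103,"ty": 43,"tz": 0,"roll": 0},
  {"tx": -140,"ty": 58,"tz": 0,"roll": 0},
  {"tx": -175,"ty": 73,"tz": 0,"roll": 0},
  {"tx": -208,"ty": 87,"tz": 0,"roll": 0},
  {"tx": -235,"ty": 98,"tz": 5,"roll": 0},
  {"tx": -250.7,"ty": 104.6,"tz": 10,"roll": 0},
  {"tx": -250.7,"ty": 104.6,"tz": 15,"roll": 0},
  {"tx": -250.7,"ty": 104.6,"tz": 15,"roll": 0},
  {"tx": -250.7,"ty": 104.6,"tz": 15,"roll": 0},
])

```text
t: 9.33
eef_pos: [533.5, -254.3, 231.9]
tcp_rot: [-3.14, -0.001, 1.571]
ft_force: [0.5, 0.5, 1.0]
opening: 0.945
grip_force: 0.0
```

```bash
python3 go.py  534 -255.5 161 1.571
```

```text
t 9.33 pos [ 533.5 -254.3  231.9] rot [-3.140e+00 -1.000e-03  1.571e+00] q6 -0.56 f [0.5 0.5 1. ] open 89.9 grip 0.0
tx -1.2 ty 0.5 tz 70.9 roll 0.000
```

Request:
step_arm([
  {"tx": -1,"ty": 0.5,"tz": 10,"roll": 0},
  {"tx": -1,"ty": 0.5,"tz": 25,"roll": 0},
  {"tx": -1,"ty": 0.5,"tz": 40,"roll": 0},
  {"tx": -1,"ty": 0.5,"tz": 55,"roll": 0},
  {"tx": -1,"ty": 0.5,"tz": 68,"roll": 0},
  {"tx": -1,"ty": 0.5,"tz": 74,"roll": 0},
  {"tx": -1,"ty": 0.5,"tz": 74,"roll": 0},
  {"tx": -1,"ty": 0.5,"tz": 74,"roll": 0},
])

```text
t: 10.0
eef_pos: [534.7, -256.1, 158.6]
tcp_rot: [3.141, -0.0, 1.571]
ft_force: [0.0, 0.2, 0.2]
opening: 0.945
grip_force: 0.0
```

Request:
step_arm([
  {"tx": 0,"ty": 0,"tz": 0,"roll": 0},
  {"tx": 0,"ty": 0,"tz": 0,"roll": 0},
  {"tx": 0,"ty": 0,"tz": 0,"roll": 0},
  {"tx": 0,"ty": 0,"tz": 0,"roll": 0},
  {"tx": 0,"ty": 0,"tz": 0,"roll": 0},
  {"tx": 0,"ty": 0,"tz": 0,"roll": 0},
  {"tx": 0,"ty": 0,"tz": 0,"roll": 0},
  {"tx": 0,"ty": 0,"tz": 0,"roll": 0},
], grip=30)

```text
t: 10.67
eef_pos: [534.6, -256.6, 158.6]
tcp_rot: [3.141, 0.0, 1.571]
ft_force: [-2.0, 0.9, 5.6]
opening: 0.679
grip_force: 30.0
```

Request:
step_arm([
  {"tx": 0,"ty": 0,"tz": -10,"roll": 0},
  {"tx": 0,"ty": 0,"tz": -30,"roll": 0},
  {"tx": 0,"ty": 0,"tz": -55,"roll": 0},
  {"tx": 0,"ty": 0,"tz": -80,"roll": 0},
  {"tx": 0,"ty": 0,"tz": -90,"roll": 0},
  {"tx": 0,"ty": 0,"tz": -90,"roll": 0},
])

```text
t: 11.17
eef_pos: [535.2, -256.9, 250.6]
tcp_rot: [3.138, 0.002, 1.571]
ft_force: [0.4, 0.3, -1.7]
opening: 0.681
grip_force: 30.0
```

```bash
python3 go.py  535 -40 247 1.571;  python3 - <<'E'
from h import *
d=optics.read_camera("wrist"); V=d["view"]; print(-V[:3,:3].T@V[:3,3]-env.state()["eef_pos"])
E
```

```text
t 11.17 pos [ 535.2 -256.9  250.6] rot [3.138e+00 2.000e-03 1.571e+00] q6 -0.56 f [ 0.4  0.3 -1.7] open 64.7 grip 30.0
tx 216.9 ty -0.2 tz 3.6 roll -0.000
[ -0.45380661  79.20865803 171.31184867]
```

Request:
step_arm([
  {"tx": 20,"ty": 0,"tz": 0,"roll": 0},
  {"tx": 45,"ty": 0,"tz": 0,"roll": 0},
  {"tx": 75,"ty": 0,"tz": 0,"roll": 0},
  {"tx": 108,"ty": 0,"tz": 0,"roll": 0},
  {"tx": 140,"ty": 0,"tz": 0,"roll": 0},
  {"tx": 170,"ty": 0,"tz": 0,"roll": 0},
  {"tx": 195,"ty": 0,"tz": 0,"roll": 0},
  {"tx": 210,"ty": 0,"tz": 0,"roll": 0},
  {"tx": 217,"ty": 0,"tz": 0,"roll": 0},
  {"tx": 217,"ty": 0,"tz": 0,"roll": 0},
  {"tx": 217,"ty": 0,"tz": 0,"roll": 0},
])

```text
t: 12.13
eef_pos: [534.4, -39.8, 247.4]
tcp_rot: [-3.14, -0.0, 1.571]
ft_force: [0.2, -0.0, -1.6]
opening: 0.68
grip_force: 30.0
```

Request:
step_arm([
  {"tx": 0,"ty": 0,"tz": 20,"roll": 0},
  {"tx": 0,"ty": 0,"tz": 50,"roll": 0},
  {"tx": 0,"ty": 0,"tz": 80,"roll": 0},
  {"tx": 0,"ty": 0,"tz": 110,"roll": 0},
  {"tx": 0,"ty": 0,"tz": 140,"roll": 0},
  {"tx": 0,"ty": 0,"tz": 165,"roll": 0},
  {"tx": 0,"ty": 0,"tz": 185,"roll": 0},
  {"tx": 0,"ty": 0,"tz": 200,"roll": 0},
  {"tx": 0,"ty": 0,"tz": 210,"roll": 0},
  {"tx": 0,"ty": 0,"tz": 210,"roll": 0},
  {"tx": 0,"ty": 0,"tz": 210,"roll": 0},
])

```text
t: 13.05
eef_pos: [534.6, -40.2, 38.2]
tcp_rot: [-3.141, -0.0, 1.57]
ft_force: [0.5, -0.0, -1.5]
opening: 0.674
grip_force: 30.0
```

Request:
step_arm([
  {"tx": 0,"ty": 0,"tz": 3,"roll": 0},
  {"tx": 0,"ty": 0,"tz": 6,"roll": 0},
  {"tx": 0,"ty": 0,"tz": 8.5,"roll": 0},
  {"tx": 0,"ty": 0,"tz": 9.5,"roll": 0},
  {"tx": 0,"ty": 0,"tz": 10,"roll": 0},
  {"tx": 0,"ty": 0,"tz": 10,"roll": 0},
])

```text
t: 13.55
eef_pos: [534.6, -39.5, 28.6]
tcp_rot: [3.141, -0.0, 1.571]
ft_force: [-0.5, -0.3, 1.4]
opening: 0.681
grip_force: 30.0
```

Request:
step_arm([
  {"tx": 0,"ty": 0,"tz": 0,"roll": 0},
  {"tx": 0,"ty": 0,"tz": 0,"roll": 0},
  {"tx": 0,"ty": 0,"tz": 0,"roll": 0},
  {"tx": 0,"ty": 0,"tz": 0,"roll": 0},
  {"tx": 0,"ty": 0,"tz": 0,"roll": 0},
  {"tx": 0,"ty": 0,"tz": 0,"roll": 0},
  {"tx": 0,"ty": 0,"tz": -30,"roll": 0},
  {"tx": 0,"ty": 0,"tz": -70,"roll": 0},
  {"tx": 0,"ty": 0,"tz": -110,"roll": 0},
  {"tx": 0,"ty": 0,"tz": -150,"roll": 0},
  {"tx": 0,"ty": 0,"tz": -190,"roll": 0},
  {"tx": 0,"ty": 0,"tz": -220,"roll": 0},
], grip=84)

```text
t: 14.55
eef_pos: [534.7, -39.5, 251.8]
tcp_rot: [3.139, 0.0, 1.571]
ft_force: [0.4, 0.1, 0.9]
opening: 0.881
grip_force: 0.0
```

Jar and tumbler are down. Next is the cover knob at (495,-137.5), tool yaw -0.22.

```bash
python3 go.py  495 -137.5 220 -0.22
```

```text
t 14.55 pos [534.7 -39.5 251.8] rot [3.139 0.    1.571] q6 -0.2 f [0.4 0.1 0.9] open 83.8 grip 0.0
tx -98.0 ty -39.7 tz 31.8 roll 1.791
```

Request:
step_arm([
  {"tx": -8,"ty": -3,"tz": 0,"roll": 0.12},
  {"tx": -16,"ty": -6,"tz": 0,"roll": 0.24},
  {"tx": -25,"ty": -10,"tz": 0,"roll": 0.36},
  {"tx": -35,"ty": -14,"tz": 0,"roll": 0.48},
  {"tx": -45,"ty": -18,"tz": 0,"roll": 0.6},
  {"tx": -55,"ty": -22,"tz": 0,"roll": 0.72},
  {"tx": -65,"ty": -26,"tz": 0,"roll": 0.84},
  {"tx": -75,"ty": -30,"tz": 0,"roll": 0.96},
  {"tx": -85,"ty": -34,"tz": 0,"roll": 1.08},
  {"tx": -93,"ty": -37,"tz": 0,"roll": 1.2},
  {"tx": -98,"ty": -39.7,"tz": 0,"roll": 1.32},
  {"tx": -98,"ty": -39.7,"tz": 0,"roll": 1.44},
], grip=60)

```text
t: 15.55
eef_pos: [494.4, -138.3, 248.2]
tcp_rot: [-3.142, 0.0, 0.124]
ft_force: [0.1, 0.3, 0.0]
opening: 0.63
grip_force: 0.0
```

```bash
python3 go.py  495 -137.5 220 -0.22
```

```text
t 15.55 pos [ 494.4 -138.3  248.2] rot [-3.142  0.     0.124] q6 1.05 f [0.1 0.3 0. ] open 59.9 grip 0.0
tx 0.7 ty -0.8 tz 28.2 roll 0.344
```

Request:
step_arm([
  {"tx": 0.5,"ty": -0.5,"tz": 10,"roll": 0.12},
  {"tx": 0.5,"ty": -0.5,"tz": 15,"roll": 0.24},
  {"tx": 0.5,"ty": -0.5,"tz": 20,"roll": 0.344},
  {"tx": 0.5,"ty": -0.5,"tz": 20,"roll": 0.344},
  {"tx": 0.5,"ty": -0.5,"tz": 20,"roll": 0.344},
])

```text
t: 15.97
eef_pos: [495.2, -136.9, 228.2]
tcp_rot: [-3.141, 0.001, -0.21]
ft_force: [-0.5, -0.3, 0.5]
opening: 0.631
grip_force: 0.0
```

```bash
python3 go.py  495 -137.5 149 -0.22
python3 - <<'E'
from h import *
d=optics.read_camera("wrist"); cv2.imwrite("pics/w2.png",d["pixels"])
for p in [(494.8,-137.5,182),(573.7,-155.4,145),(543,97,187)]:print(proj(d,p).round(1))
E
```

```text
t 15.97 pos [ 495.2 -136.9  228.2] rot [-3.141e+00  1.000e-03 -2.100e-01] q6 1.38 f [-0.5 -0.3  0.5] open 60.0 grip 0.0
tx -0.1 ty 0.6 tz 79.2 roll 0.010
[320.8 223.3]
[322.1 112.8]
[  0.6 227.9]
```

View pics/w2.png

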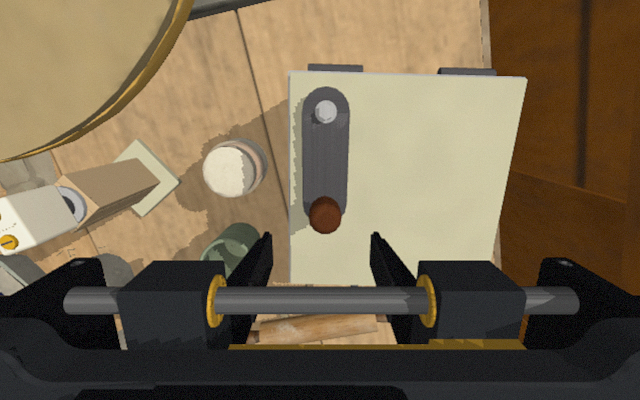

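Wrist view: the jar at (234,167) and the tumbler at (233,248) both stand upright on the table. The knob is at (325,215) and the pivot at (325,111), within about 3 mm of the estimate.

Request:
step_arm([
  {"tx": 2,"ty": 2,"tz": 10,"roll": 0.01},
  {"tx": 2,"ty": 2,"tz": 25,"roll": 0.01},
  {"tx": 2,"ty": 2,"tz": 40,"roll": 0.01},
  {"tx": 2,"ty": 2,"tz": 55,"roll": 0.01},
  {"tx": 2,"ty": 2,"tz": 68,"roll": 0.01},
  {"tx": 2,"ty": 2,"tz": 77,"roll": 0.01},
  {"tx": 2,"ty": 2,"tz": 79,"roll": 0.01},
  {"tx": 2,"ty": 2,"tz": 79,"roll": 0.01},
  {"tx": 2,"ty": 2,"tz": 79,"roll": 0.01},
])

```text
t: 16.77
eef_pos: [497.1, -139.5, 149.6]
tcp_rot: [3.142, -0.001, -0.223]
ft_force: [-0.4, -0.3, 0.8]
opening: 0.631
grip_force: 0.0
```

Request:
step_arm([
  {"tx": 0,"ty": 0,"tz": 0,"roll": 0},
  {"tx": 0,"ty": 0,"tz": 0,"roll": 0},
  {"tx": 0,"ty": 0,"tz": 0,"roll": 0},
  {"tx": 0,"ty": 0,"tz": 0,"roll": 0},
  {"tx": 0,"ty": 0,"tz": 0,"roll": 0},
  {"tx": 0,"ty": 0,"tz": 0,"roll": 0},
  {"tx": 0,"ty": 0,"tz": 0,"roll": 0},
], grip=10)

```text
t: 17.35
eef_pos: [496.8, -139.4, 149.4]
tcp_rot: [-3.142, -0.0, -0.223]
ft_force: [-0.4, -0.3, 1.6]
opening: 0.263
grip_force: 30.0
```

Run:
```python
from h import *
s=env.state(); p=s["eef_pos"]; y=s["tcp_rot"][2]; print(p,y,s["ft_force"],s["opening"]*95.1)
P=np.array([573.2,-155.1]); r=p[:2]-P; print(np.hypot(*r),np.arctan2(r[1],r[0])%6.283)
a0=np.pi-.2205; r=80*np.array([np.cos(a0),np.sin(a0)])
for a in np.linspace(0,1.7,18)[1:]:
    R=np.array([[np.cos(a),-np.sin(a)],[np.sin(a),np.cos(a)]]); d=R@r-r
    print("%.2f tx %.1f ty %.1f roll %.2f"%(a,d[0]*np.cos(y)+d[1]*np.sin(y),d[0]*np.sin(y)-d[1]*np.cos(y),-a))
```

```text
[ 496.80496486 -139.3968243   149.3991534 ] -0.22327606602293493 [-0.40620809 -0.28177765  1.57675447] 25.050920954711
77.99225039614112 2.938864082141064
0.10 tx 0.4 ty 8.0 roll -0.10
0.20 tx 1.6 ty 15.9 roll -0.20
0.30 tx 3.6 ty 23.6 roll -0.30
0.40 tx 6.4 ty 31.1 roll -0.40
0.50 tx 9.9 ty 38.3 roll -0.50
0.60 tx 14.1 ty 45.1 roll -0.60
0.70 tx 19.0 ty 51.5 roll -0.70
0.80 tx 24.4 ty 57.3 roll -0.80
0.90 tx 30.4 ty 62.6 roll -0.90
1.00 tx 37.0 ty 67.2 roll -1.00
1.10 tx 43.9 ty 71.2 roll -1.10
1.20 tx 51.2 ty 74.4 roll -1.20
1.30 tx 58.8 ty 76.9 roll -1.30
1.40 tx 66.6 ty 78.7 roll -1.40
1.50 tx 74.6 ty 79.6 roll -1.50
1.60 tx 82.6 ty 79.7 roll -1.60
1.70 tx 90.5 ty 79.1 roll -1.70
```

Request:
step_arm([
  {"tx": 0.1,"ty": 4,"tz": 0,"roll": -0.05},
  {"tx": 0.4,"ty": 8,"tz": 0,"roll": -0.1},
  {"tx": 0.9,"ty": 12,"tz": 0,"roll": -0.15},
  {"tx": 1.6,"ty": 15.9,"tz": 0,"roll": -0.2},
  {"tx": 2.5,"ty": 19.8,"tz": 0,"roll": -0.25},
  {"tx": 3.6,"ty": 23.6,"tz": 0,"roll": -0.3},
])

```text
t: 17.85
eef_pos: [494.9, -163.3, 149.4]
tcp_rot: [-3.141, 0.0, 0.079]
ft_force: [-0.9, -1.0, 2.2]
opening: 0.259
grip_force: 30.0
```

Request:
step_arm([
  {"tx": 0.4,"ty": 8,"tz": 0,"roll": -0.1},
  {"tx": 1.6,"ty": 15.9,"tz": 0,"roll": -0.2},
  {"tx": 3.6,"ty": 23.6,"tz": 0,"roll": -0.3},
  {"tx": 6.4,"ty": 31.1,"tz": 0,"roll": -0.4},
  {"tx": 9.9,"ty": 38.3,"tz": 0,"roll": -0.5},
  {"tx": 14.1,"ty": 45.1,"tz": 0,"roll": -0.6},
  {"tx": 19,"ty": 51.5,"tz": 0,"roll": -0.7},
  {"tx": 24.4,"ty": 57.3,"tz": 0,"roll": -0.8},
  {"tx": 30.4,"ty": 62.6,"tz": 0,"roll": -0.9},
  {"tx": 37,"ty": 67.2,"tz": 0,"roll": -1.0},
  {"tx": 43.9,"ty": 71.2,"tz": 0,"roll": -1.1},
  {"tx": 51.2,"ty": 74.4,"tz": 0,"roll": -1.2},
])

```text
t: 18.85
eef_pos: [551.7, -234.3, 149.4]
tcp_rot: [-3.141, 0.001, 1.282]
ft_force: [-2.4, -2.0, 3.1]
opening: 0.257
grip_force: 30.0
```

```bash
python3 go.py 565.8 -234.8 149.4 1.48
python3 - <<'E'
from h import *
d=optics.read_camera("top"); crop(d,340,115,465,240,4,"top2.png")
p=env.state()["eef_pos"][:2]-[573.2,-155.1]; print(np.hypot(*p),np.arctan2(p[1],p[0])%6.283-2.921)
E
```

```text
t 18.85 pos [ 551.7 -234.3  149.4] rot [-3.141e+00  1.000e-03  1.282e+00] q6 -0.22 f [-2.4 -2.   3.1] open 24.5 grip 30.0
tx 3.5 ty 13.6 tz -0.0 roll -0.198
82.02909030934966 1.5411237264370254
```

View pics/top2.png

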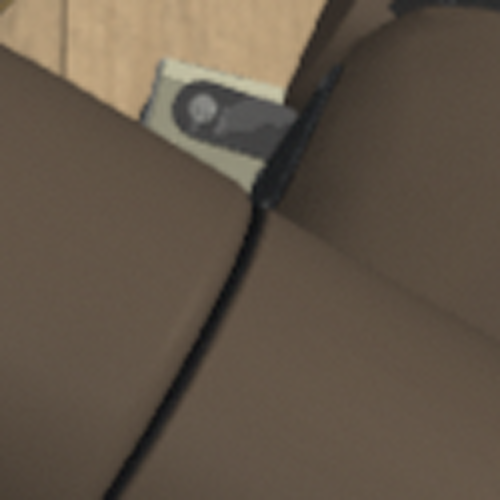

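The strip swings with the knob and now points to the right, about 1.54 rad. I'll finish the last part slowly.

Request:
step_arm([
  {"tx": 0.5,"ty": 4,"tz": 0,"roll": -0.05},
  {"tx": 1.2,"ty": 8,"tz": 0,"roll": -0.1},
  {"tx": 2,"ty": 11,"tz": 0,"roll": -0.15},
  {"tx": 3,"ty": 13,"tz": 0,"roll": -0.18},
  {"tx": 3.5,"ty": 15,"tz": 0,"roll": -0.2},
  {"tx": 3.5,"ty": 16,"tz": 0,"roll": -0.2},
  {"tx": 3.5,"ty": 16,"tz": 0,"roll": -0.2},
])

```text
t: 19.48
eef_pos: [566.3, -237.0, 149.4]
tcp_rot: [-3.139, 0.003, 1.474]
ft_force: [-12.7, -15.4, 4.2]
opening: 0.261
grip_force: 30.0
```

Request:
step_arm([
  {"tx": 0,"ty": 1,"tz": 0,"roll": 0},
  {"tx": 0,"ty": 2,"tz": 0,"roll": 0},
  {"tx": 0,"ty": 2,"tz": 0,"roll": 0},
])

```text
t: 19.73
eef_pos: [566.4, -236.9, 149.3]
tcp_rot: [-3.134, 0.003, 1.475]
ft_force: [-23.6, -15.1, 9.2]
opening: 0.264
grip_force: 30.0
```

Cover is against its stop (~1.70 rad). Release and move up, then toward the thermocouple.

Request:
step_arm([
  {"tx": 0,"ty": -2,"tz": 0,"roll": 0},
  {"tx": 0,"ty": -2,"tz": 0,"roll": 0},
  {"tx": 0,"ty": -2,"tz": 0,"roll": 0},
  {"tx": 0,"ty": -2,"tz": 0,"roll": 0},
  {"tx": 0,"ty": -2,"tz": 0,"roll": 0},
  {"tx": 0,"ty": -2,"tz": 0,"roll": 0},
  {"tx": 0,"ty": -2,"tz": -20,"roll": 0},
  {"tx": 0,"ty": -2,"tz": -50,"roll": 0},
  {"tx": 0,"ty": -2,"tz": -90,"roll": 0},
  {"tx": 0,"ty": -2,"tz": -120,"roll": 0},
  {"tx": 0,"ty": -2,"tz": -140,"roll": 0},
  {"tx": 0,"ty": -2,"tz": -140,"roll": 0},
], grip=60)

```text
t: 20.73
eef_pos: [569.4, -235.0, 294.0]
tcp_rot: [3.135, 0.003, 1.477]
ft_force: [-0.8, -0.9, 0.3]
opening: 0.628
grip_force: 0.0
```

```bash
python3 go.py 543 97 290 1.68
```

```text
t 20.73 pos [ 569.4 -235.   294. ] rot [3.135e+00 3.000e-03 1.477e+00] q6 -0.4 f [-0.8 -0.9  0.3] open 59.7 grip 0.0
tx 328.1 ty -57.4 tz 4.0 roll -0.203
```

Run:
```python
from h import *
d=optics.read_camera("wrist"); u,v=proj(d,(532,-145.6,130)); print(u,v,proj(d,(573.4,-155,145)),proj(d,(566.4,-236,182)))
u,v=int(u),int(v); x0=max(0,u-100);y0=max(0,v-75); print(x0,y0)
crop(d,x0,y0,x0+200,y0+150,4,"w3.png"); np.save("w3.npy",d,allow_pickle=True)
```

```text
276.9856107836274 107.43508272846631 [316.82025886 112.82942196] [317.5550372 200.0168209]
176 32
```

View pics/w3.png

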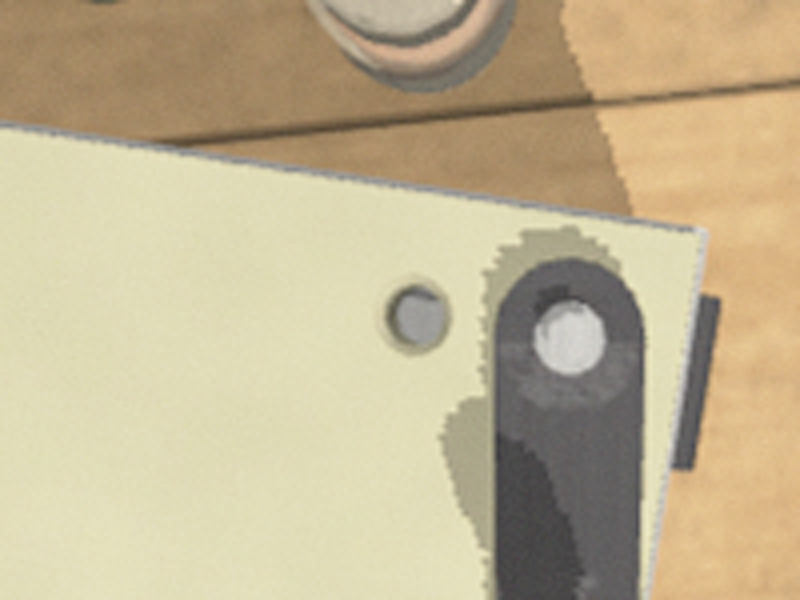

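Wrist crop: the open port is at crop (418,318), full image (280,111), fully uncovered. The pivot bolt is at (318,116).

Run:
```python
from h import *
d=np.load("w3.npy",allow_pickle=True).item()
print("port",unproj(d,280.0,111.0,130),"pivot",unproj(d,318.0,116,145))
```

```text
port [ 534.68738719 -149.46654598  130.        ] pivot [ 574.29208353 -158.18502396  145.        ]
```

Request:
step_arm([
  {"tx": 25,"ty": -4,"tz": 0,"roll": -0.02},
  {"tx": 58,"ty": -10,"tz": 0,"roll": -0.04},
  {"tx": 95,"ty": -17,"tz": 0,"roll": -0.06},
  {"tx": 133,"ty": -23,"tz": 0,"roll": -0.08},
  {"tx": 171,"ty": -30,"tz": 0,"roll": -0.1},
  {"tx": 209,"ty": -36,"tz": 0,"roll": -0.13},
  {"tx": 245,"ty": -43,"tz": 0,"roll": -0.16},
  {"tx": 278,"ty": -48,"tz": 0,"roll": -0.18},
  {"tx": 300,"ty": -54,"tz": 0,"roll": -0.2},
  {"tx": 308,"ty": -57,"tz": 0,"roll": -0.2},
  {"tx": 308,"ty": -57,"tz": 0,"roll": -0.2},
  {"tx": 308,"ty": -57,"tz": 0,"roll": -0.2},
])

```text
t: 21.78
eef_pos: [540.2, 77.0, 288.6]
tcp_rot: [-3.141, 0.0, 1.677]
ft_force: [-0.4, -0.8, -0.2]
opening: 0.629
grip_force: 0.0
```

```bash
python3 go.py 543 97 290 1.68
python3 - <<'E'
from h import *
d=optics.read_camera("wrist"); u,v=proj(d,(543,97,187)); print(u,v)
u,v=int(u),int(v); x0=max(0,u-100);y0=max(0,v-75); print(x0,y0)
crop(d,x0,y0,x0+200,y0+150,4,"w4.png"); np.save("w4.npy",d,allow_pickle=True)
E
```

```text
t 21.78 pos [540.2  77.  288.6] rot [-3.141  0.     1.677] q6 -0.09 f [-0.4 -0.8 -0.2] open 59.8 grip 0.0
tx 19.6 ty 4.9 tz -1.4 roll -0.003
326.8860914200622 181.71398530394092
226 106
```

View pics/w4.png

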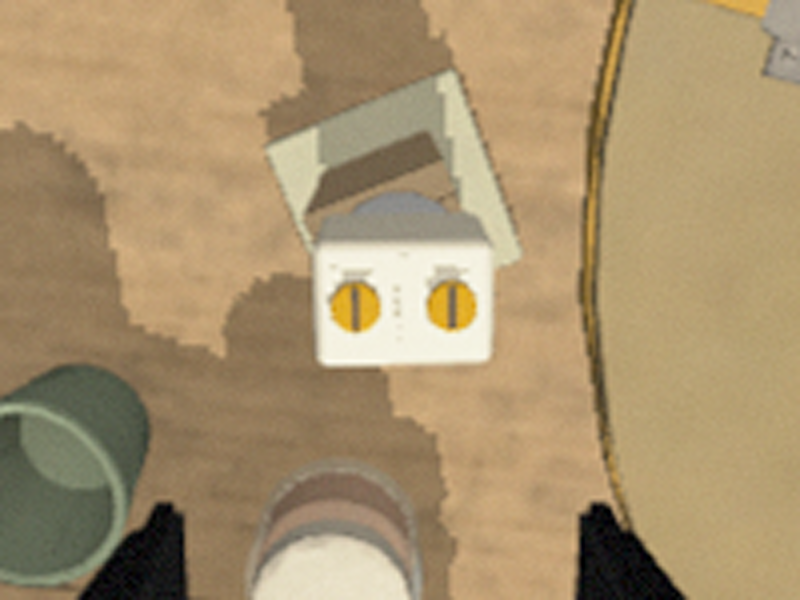

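Wrist crop: the thermocouple block's top face is centred at crop (404,303), full image (327,182). That matches the prediction for (543,97), and it is square to the jaws.

Request:
step_arm([
  {"tx": 10,"ty": 2.5,"tz": 0,"roll": 0},
  {"tx": 19.6,"ty": 4.9,"tz": 0,"roll": 0},
  {"tx": 19.6,"ty": 4.9,"tz": 20,"roll": 0},
  {"tx": 19.6,"ty": 4.9,"tz": 45,"roll": 0},
  {"tx": 19.6,"ty": 4.9,"tz": 70,"roll": 0},
  {"tx": 19.6,"ty": 4.9,"tz": 80,"roll": 0},
  {"tx": 19.6,"ty": 4.9,"tz": 80,"roll": 0},
  {"tx": 19.6,"ty": 4.9,"tz": 80,"roll": 0},
], grip=70)

```text
t: 22.5
eef_pos: [543.6, 97.4, 209.7]
tcp_rot: [-3.142, -0.0, 1.676]
ft_force: [0.7, -0.3, -0.1]
opening: 0.738
grip_force: 0.0
```

```bash
python3 go.py 543 97 147 1.68
```

```text
t 22.5 pos [543.6  97.4 209.7] rot [-3.142 -0.     1.676] q6 -0.05 f [ 0.7 -0.3 -0.1] open 70.2 grip 0.0
tx -0.3 ty -0.6 tz 62.7 roll -0.004
```

Request:
step_arm([
  {"tx": -0.3,"ty": -0.6,"tz": 10,"roll": 0},
  {"tx": -0.3,"ty": -0.6,"tz": 22,"roll": 0},
  {"tx": -0.3,"ty": -0.6,"tz": 35,"roll": 0},
  {"tx": -0.3,"ty": -0.6,"tz": 48,"roll": 0},
  {"tx": -0.3,"ty": -0.6,"tz": 58,"roll": 0},
  {"tx": -0.3,"ty": -0.6,"tz": 62,"roll": 0},
  {"tx": -0.3,"ty": -0.6,"tz": 62,"roll": 0},
  {"tx": -0.3,"ty": -0.6,"tz": 62,"roll": 0},
])

```text
t: 23.17
eef_pos: [542.9, 96.9, 147.8]
tcp_rot: [3.141, -0.0, 1.677]
ft_force: [-0.3, 0.1, -0.5]
opening: 0.737
grip_force: 0.0
```

Request:
step_arm([
  {"tx": 0,"ty": 0,"tz": 0,"roll": 0},
  {"tx": 0,"ty": 0,"tz": 0,"roll": 0},
  {"tx": 0,"ty": 0,"tz": 0,"roll": 0},
  {"tx": 0,"ty": 0,"tz": 0,"roll": 0},
  {"tx": 0,"ty": 0,"tz": 0,"roll": 0},
  {"tx": 0,"ty": 0,"tz": 0,"roll": 0},
  {"tx": 0,"ty": 0,"tz": 0,"roll": 0},
], grip=20)

```text
t: 23.75
eef_pos: [542.7, 96.9, 147.5]
tcp_rot: [3.141, -0.0, 1.677]
ft_force: [-0.3, -0.5, 2.4]
opening: 0.442
grip_force: 29.9
```

```bash
python3 go.py 543 97 147 1.68
```

```text
t 23.75 pos [542.7  96.9 147.5] rot [ 3.141 -0.     1.677] q6 -0.05 f [-0.3 -0.5  2.4] open 42.0 grip 29.9
tx 0.0 ty 0.3 tz 0.5 roll -0.003
```

Request:
step_arm([
  {"tx": 0,"ty": 0,"tz": -5,"roll": 0},
  {"tx": 0,"ty": 0,"tz": -15,"roll": 0},
  {"tx": 0,"ty": 0,"tz": -30,"roll": 0},
  {"tx": 0,"ty": 0,"tz": -46,"roll": 0},
  {"tx": 0,"ty": 0,"tz": -62,"roll": 0},
  {"tx": 0,"ty": 0,"tz": -78,"roll": 0},
  {"tx": 0,"ty": 0,"tz": -94,"roll": 0},
  {"tx": 0,"ty": 0,"tz": -108,"roll": 0},
  {"tx": 0,"ty": 0,"tz": -118,"roll": 0},
  {"tx": 0,"ty": 0,"tz": -125,"roll": 0},
  {"tx": 0,"ty": 0,"tz": -125,"roll": 0},
  {"tx": 0,"ty": 0,"tz": -125,"roll": 0},
])

```text
t: 24.75
eef_pos: [542.4, 96.9, 272.2]
tcp_rot: [-3.142, -0.0, 1.677]
ft_force: [-0.1, 0.8, -1.2]
opening: 0.439
grip_force: 29.9
```

```bash
python3 go.py 540 -220 272 1.68 533 -147 272 1.68
```

```text
t 24.75 pos [542.4  96.9 272.2] rot [-3.142 -0.     1.677] q6 -0.05 f [-0.1  0.8 -1.2] open 41.8 grip 29.9
tx -314.9 ty -36.0 tz 0.2 roll -0.003
tx -241.5 ty -35.2 tz 0.2 roll -0.003
```

Request:
step_arm([
  {"tx": -20,"ty": -2,"tz": 0,"roll": 0},
  {"tx": -48,"ty": -5,"tz": 0,"roll": 0},
  {"tx": -80,"ty": -9,"tz": 0,"roll": 0},
  {"tx": -115,"ty": -13,"tz": 0,"roll": 0},
  {"tx": -150,"ty": -17,"tz": 0,"roll": 0},
  {"tx": -185,"ty": -21,"tz": 0,"roll": 0},
  {"tx": -220,"ty": -25,"tz": 0,"roll": 0},
  {"tx": -250,"ty": -29,"tz": 0,"roll": 0},
  {"tx": -275,"ty": -32,"tz": 0,"roll": 0},
  {"tx": -290,"ty": -34,"tz": 0,"roll": 0},
  {"tx": -295,"ty": -34,"tz": 0,"roll": 0},
  {"tx": -295,"ty": -34,"tz": 0,"roll": 0},
])

```text
t: 25.75
eef_pos: [539.9, -200.4, 271.6]
tcp_rot: [-3.141, -0.001, 1.676]
ft_force: [-0.0, 0.6, -0.5]
opening: 0.439
grip_force: 29.9
```

Request:
step_arm([
  {"tx": 0,"ty": 0,"tz": 0,"roll": 0},
  {"tx": 0,"ty": 0,"tz": 0,"roll": 0},
  {"tx": 0,"ty": 0,"tz": 0,"roll": 0},
])

```text
t: 26.0
eef_pos: [540.2, -198.7, 272.4]
tcp_rot: [3.141, -0.0, 1.678]
ft_force: [0.2, 0.2, -1.2]
opening: 0.441
grip_force: 29.9
```

```bash
python3 go.py 532 -146 272 1.68
python3 - <<'E'
from h import *
d=optics.read_camera("wrist"); p=env.state()["eef_pos"]; print(proj(d,(532,-146,130)),proj(d,p-[0,0,105.5]))
u,v=map(int,proj(d,(532,-146,130))); x0,y0=u-80,max(0,v-60); print(x0,y0)
crop(d,x0,y0,x0+160,y0+120,5,"w5.png"); np.save("w5.npy",d,allow_pickle=True)
t=optics.read_camera("top"); np.save("t5.npy",t,allow_pickle=True)
E
```

```text
t 26.0 pos [ 540.2 -198.7  272.4] rot [ 3.141 -0.     1.678] q6 -0.57 f [ 0.2  0.2 -1.2] open 42.0 grip 29.9
tx 53.3 ty -2.5 tz 0.4 roll -0.002
[319.04075442 140.74685486] [321.42230924 201.24211681]
239 80
```

View pics/w5.png

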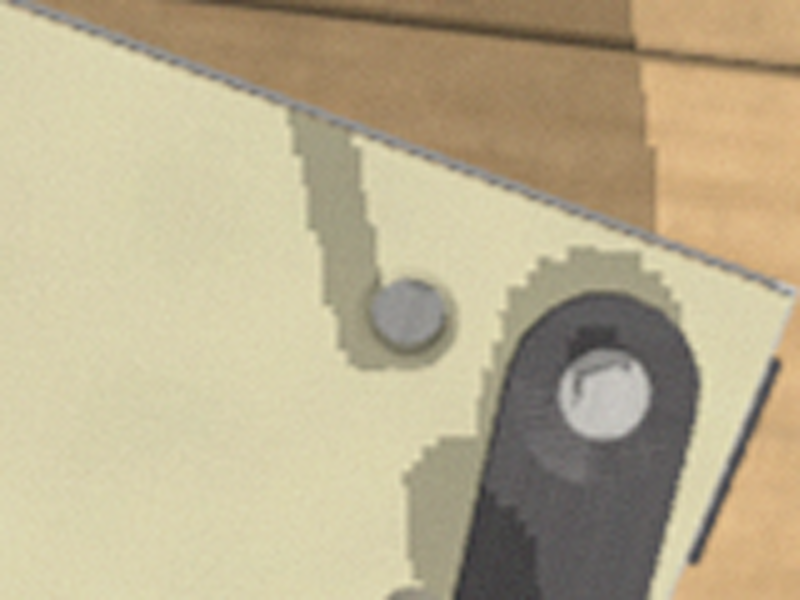

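Wrist crop: the port is at crop (410,315), full image (320.6,142.6), clear of the strip. The thermocouple tip is just entering at the bottom edge, near full image (322,200).

```bash
python3 - <<'E'
from h import *
d=np.load("w5.npy",allow_pickle=True).item()
print("port",unproj(d,320.6,142.6,130),"pivot",unproj(d,239+604/5-.4,80+395/5-.4,145))
# check sheath/tip in full frame: column profile of bright sheath
im=d["pixels"]; cv2.imwrite("pics/w6.png",cv2.resize(im[170:260,280:370],None,fx=6,fy=6,interpolation=cv2.INTER_CUBIC))
p=np.array([540.2,-198.7,272.4]); print([proj(d,p-[0,0,z]).round(1).tolist() for z in (105.5,20.5)])
E
python3 - <<'E'
E
```

```text
port [ 533.77780429 -147.67734368  130.        ] pivot [ 573.34288875 -157.68772451  145.        ]
[[321.5, 201.0], [321.8, 235.6]]
```

View pics/w6.png

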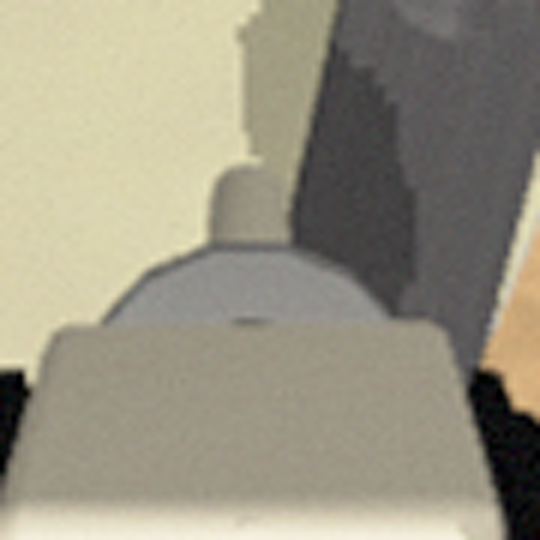

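The tip lies at full image (321.6,~200), exactly where the TCP axis projects, so the sheath is centred on the tool. I'll use port ≈ (533.3,-147.2).

Request:
step_arm([
  {"tx": 10,"ty": -0.5,"tz": 0,"roll": 0},
  {"tx": 25,"ty": -1,"tz": 0,"roll": 0},
  {"tx": 40,"ty": -1.3,"tz": 0,"roll": 0},
  {"tx": 49,"ty": -1.4,"tz": 5,"roll": 0},
  {"tx": 52,"ty": -1.4,"tz": 15,"roll": 0},
  {"tx": 52,"ty": -1.4,"tz": 25,"roll": 0},
  {"tx": 52,"ty": -1.4,"tz": 30,"roll": 0},
  {"tx": 52,"ty": -1.4,"tz": 30,"roll": 0},
  {"tx": 52,"ty": -1.4,"tz": 30,"roll": 0},
])

```text
t: 26.85
eef_pos: [533.1, -148.8, 241.7]
tcp_rot: [-3.141, -0.0, 1.676]
ft_force: [0.0, 0.4, -1.4]
opening: 0.441
grip_force: 29.9
```

```bash
python3 go.py 533.3 -147.2 228 1.678
```

```text
t 26.85 pos [ 533.1 -148.8  241.7] rot [-3.141 -0.     1.676] q6 -0.5 f [ 0.   0.4 -1.4] open 41.9 grip 29.9
tx 1.6 ty 0.4 tz 13.7 roll -0.002
```

Request:
step_arm([
  {"tx": 1.6,"ty": 0.4,"tz": 0,"roll": 0},
  {"tx": 1.6,"ty": 0.4,"tz": 3,"roll": 0},
  {"tx": 1.6,"ty": 0.4,"tz": 6,"roll": 0},
  {"tx": 1.6,"ty": 0.4,"tz": 9,"roll": 0},
  {"tx": 1.6,"ty": 0.4,"tz": 12,"roll": 0},
  {"tx": 1.6,"ty": 0.4,"tz": 14,"roll": 0},
  {"tx": 1.6,"ty": 0.4,"tz": 14,"roll": 0},
])

```text
t: 27.43
eef_pos: [533.1, -146.8, 227.8]
tcp_rot: [-3.141, -0.0, 1.677]
ft_force: [-0.3, 0.3, -0.9]
opening: 0.44
grip_force: 29.9
```

Request:
step_arm([
  {"tx": 0,"ty": 0,"tz": 3,"roll": 0},
  {"tx": 0,"ty": 0,"tz": 6,"roll": 0},
  {"tx": 0,"ty": 0,"tz": 9,"roll": 0},
  {"tx": 0,"ty": 0,"tz": 12,"roll": 0},
  {"tx": 0,"ty": 0,"tz": 15,"roll": 0},
  {"tx": 0,"ty": 0,"tz": 15,"roll": 0},
])

```text
t: 27.93
eef_pos: [533.1, -146.7, 212.6]
tcp_rot: [-3.141, -0.001, 1.677]
ft_force: [-0.3, -0.5, -1.6]
opening: 0.443
grip_force: 29.9
```

No contact force, so the sheath is in. Continuing to just above the seat (150.5).

Request:
step_arm([
  {"tx": 0,"ty": 0,"tz": 6,"roll": 0},
  {"tx": 0,"ty": 0,"tz": 13,"roll": 0},
  {"tx": 0,"ty": 0,"tz": 20,"roll": 0},
  {"tx": 0,"ty": 0,"tz": 27,"roll": 0},
  {"tx": 0,"ty": 0,"tz": 34,"roll": 0},
  {"tx": 0,"ty": 0,"tz": 41,"roll": 0},
  {"tx": 0,"ty": 0,"tz": 48,"roll": 0},
  {"tx": 0,"ty": 0,"tz": 54,"roll": 0},
  {"tx": 0,"ty": 0,"tz": 57,"roll": 0},
  {"tx": 0,"ty": 0,"tz": 58,"roll": 0},
  {"tx": 0,"ty": 0,"tz": 58,"roll": 0},
])

```text
t: 28.85
eef_pos: [533.2, -147.8, 154.6]
tcp_rot: [-3.141, 0.001, 1.677]
ft_force: [-1.7, -7.6, -1.0]
opening: 0.442
grip_force: 30.0
```

Request:
step_arm([
  {"tx": 0,"ty": 0,"tz": 1,"roll": 0},
  {"tx": 0,"ty": 0,"tz": 2,"roll": 0},
  {"tx": 0,"ty": 0,"tz": 3,"roll": 0},
  {"tx": 0,"ty": 0,"tz": 4,"roll": 0},
  {"tx": 0,"ty": 0,"tz": 4,"roll": 0},
  {"tx": 0,"ty": 0,"tz": 4,"roll": 0},
])

```text
t: 29.35
eef_pos: [533.4, -147.8, 151.0]
tcp_rot: [3.141, 0.002, 1.677]
ft_force: [-0.0, -7.2, 2.0]
opening: 0.439
grip_force: 30.0
```

Request:
step_arm([
  {"tx": -0.8,"ty": 0,"tz": 0,"roll": 0},
  {"tx": -1.5,"ty": 0,"tz": 0.5,"roll": 0},
  {"tx": -1.5,"ty": 0,"tz": 0.8,"roll": 0},
  {"tx": -1.5,"ty": 0,"tz": 0.8,"roll": 0},
])

```text
t: 29.68
eef_pos: [533.4, -148.3, 150.6]
tcp_rot: [3.142, -0.0, 1.677]
ft_force: [-2.8, -1.9, 7.0]
opening: 0.441
grip_force: 30.0
```

Request:
step_arm([
  {"tx": 0,"ty": 0,"tz": 0,"roll": 0},
  {"tx": 0,"ty": 0,"tz": 0,"roll": 0},
  {"tx": 0,"ty": 0,"tz": 0,"roll": 0},
  {"tx": 0,"ty": 0,"tz": 0,"roll": 0},
  {"tx": 0,"ty": 0,"tz": -2,"roll": 0},
  {"tx": 0,"ty": 0,"tz": -10,"roll": 0},
  {"tx": 0,"ty": 0,"tz": -25,"roll": 0},
  {"tx": 0,"ty": 0,"tz": -50,"roll": 0},
  {"tx": 0,"ty": 0,"tz": -80,"roll": 0},
  {"tx": 0,"ty": 0,"tz": -110,"roll": 0},
  {"tx": 0,"ty": 0,"tz": -140,"roll": 0},
  {"tx": 0,"ty": 0,"tz": -150,"roll": 0},
], grip=60)

```text
t: 30.68
eef_pos: [534.3, -148.6, 305.4]
tcp_rot: [3.136, 0.003, 1.677]
ft_force: [-0.5, -0.1, -0.1]
opening: 0.633
grip_force: 0.0
```

Run:
```python
from h import *
# numeric check: is the white block top (z=190) where it should be, level with TCP axis?
d=optics.read_camera("wrist"); im=d["pixels"]
for z in (190,135): print(z,proj(d,(533.4,-148,z)).round(1))
u,v=proj(d,(533.4,-148,190)).astype(int); h=im[v-45:v+45,u-60:u+60]
hsv=cv2.cvtColor(h,cv2.COLOR_BGR2HSV); m=((hsv[...,1]<25)&(hsv[...,2]>200)).astype(np.uint8)
n,l,s,c=cv2.connectedComponentsWithStats(m); i=1+np.argmax(s[1:,4]); print("block",s[i]+[u-60,v-45,0,0,0],c[i]+[u-60,v-45])
for z in (190,):
    for a in (-21,21):
        for b in (-15,15): print(proj(d,(533.4+a*.994-b*.106,-148+a*.106+b*.994,z)).round(1))
```

```text
190 [320.  197.3]
135 [319.9 184.6]
block [300 185  40  26 670] [320.21791045 198.0358209 ]
[298.9 211.8]
[298.2 182.4]
[341.1 211.8]
[341.6 182.3]
```

```bash
python3 -c "
from cell import env
print(env.job_done())"
```

```text
the job is handed in; nothing more can be done
None
```

The job is handed in: the jar and tumbler stand on the table, the port cover is swung to its stop, and the thermocouple sits in the port with its flange on the lid. I don't have the judge's result.

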